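Set the die disc of a snap press against its alignment bar and lock it

TASK

The metal die disc on the spindle of the snap-press die holder stands turned any way round. With a fingertip, push one of its two dies round gently until the disc's flat lies flush against the spring-loaded alignment bar, at the slight angle to which the bar is set. Then take the locking pin out of its parking hole and push it gently down through the hole in the bar's tongue until it is fully home, let go, and leave the other things on the counter as they stand.

Things in the scene. Friction and masses are not known exactly. Their poses are not given: they have to be found in the camera images.
- die_holder: Grey cast die holder, too heavy to move: a block 24 mm high on a low foot. Origin on the counter under the spindle's axis; +x points from the spindle to the alignment bar, z up. The block spans x = -62 to 118 and y = -58 to 58 mm, the foot 8 mm more all round. Spindle 12 mm thick; its screw head, 22 mm wide, ends 45.4 mm above the counter. Two 10 mm holes, 18 mm deep, in the block's top.
- die_disc: Bare metal disc that turns on the spindle, 96 mm across, 10 mm thick, 0.25 kg, bore 12.8 mm, hub 25 mm wide and 8 mm high; top face 34 mm above the counter. Its one flat, 53 mm long, lies 40 mm from the centre on its own +x side. Origin: centre of the underside. Two dies (posts) stand on it at y = +36 and -36 mm; pushing a die sideways along its circle turns the disc.
- die_a (a point): Top centre of the die at the disc's y = +36 mm, x = 0: a round post 13 mm thick and 17 mm high, its top 51 mm above the counter. While the bar rides on the round edge it takes about 4 to 9 N sideways here to turn the disc; the last 30 degrees before the flat go easily.
- die_b (a point): Top centre of the like die at the disc's y = -36 mm, 51 mm above the counter. Turned past the flat, the disc at once gets stiff again and the bar is pushed back (0.45 mm a degree). The disc stays where it is left: the spring does not square it. The bar's angle is not reported; it is felt (or seen).
- align_bar (a joint): Position in m of the sprung tongue, sliding along the holder's x, that carries the alignment bar (66 mm long, top 33.3 mm above the counter). The bar is clamped on it at an angle, up to 12 degrees either way off the holder's y. 0 (within 0.5 mm): home, bar flush on the disc's flat; grows as it is pushed back; 7 to 10 mm on the round edge. Spring: 2 N (home) to 3.5 N, towards the disc.
- lock_hole (a point): Mouth of the lock hole in the block's top, at the holder's x = 84, y = 0 mm, 24 mm above the counter. The bar's tongue, 6 mm thick, its top 30.3 mm above the counter, slides over it; the tongue's own 10 mm hole stands over the lock hole only when the bar is home.
- parking_hole (a point): Mouth of the parking hole in the block's top, at the holder's x = 84, y = -38 mm, 24 mm above the counter; the pin stands in it at the start.
- lock_pin: Upright steel locking pin, 0.05 kg. Origin: underside of its collar; z up. Below: shank 8 mm thick, 17 mm long, the last 7 mm tapered to 3.6 mm. Above: collar 14 mm wide, 3 mm high; 10 mm neck; from z = 14.5 to 33 mm a round knob 18 mm wide to hold. Parked, the collar lies on the block's top; home in the lock hole it lies on the tongue, 30.3 mm above the counter.
- tape_measure: Bystander, not to be disturbed. Round tape measure, 56 x 51 x 21 mm, left of the holder. Origin: centre of the underside.
- pin_tin: Bystander, not to be disturbed. Round tin with a lid, 50 mm wide, 24 mm high, right of the holder. Origin: centre of the underside.
- thread_spool_2: Bystander, not to be disturbed. Upright thread spool, 25 mm wide, 40 mm high, right of the holder. Origin: centre of the underside.
- tailor_chalk: Bystander, not to be disturbed. Piece of tailor's chalk, 26 x 28 x 8 mm, in front of the holder. Origin: centre of the underside.
- tag_bundle: Bystander, not to be disturbed. Bundle of card tags, 207 x 69 x 16 mm, on the right of the counter. Origin: centre of the underside.

How it is judged:
By the outcome, as a careful person would: the job done as asked, in the order asked, and still so for the second after the job is handed in, with the robot touching nothing.
It also fails if it takes over 72 s, if anything falls off the work surface, if the arm or the gripper's body presses on something with over 40 N, if the wrist force passes 120 N, or if a joint passes its speed limit or range.

ROBOT

A 6-joint arm with a two-finger parallel gripper is mounted at the origin on a cart in front of the work surface, level with it; the furniture and walls round the work are solid. World frame = base frame: x ahead of the robot, y to its left, z up, the work surface at z = 0. Lengths are in mm, angles in rad, forces in N, time in s.
With the tool pointing down it reaches from about 300 to 775 mm from the base axis. Payload 14.6 kg.
Tool frame: the origin (TCP) lies midway between the tips of the shut fingers; the grasp point (between the pads) lies 19 mm behind it; y points along the fingers, z is the direction in which the jaws open and shut, and the axes are right-handed (so a half turn about y gives the same grasp; the last joint's range is limited). The gripper opens to 94 mm and grips with 3 to 60 N. Pads are 16 mm wide; open, the fingers measure 119 mm over their backs; the gripper's body (75 mm by 177 mm) begins 78 mm behind the grasp point.
Start: joints at [-1.27, 0.3, 1.521, -0, 1.321, -0.067], TCP at [197.752, -513.209, 205.446] pointing down, gripper open.
Joint ranges: [-3.03, 3.03], [-0.79, 2.21], [0.23, 2.52], [-1.04, 4.18], [0, 3.07], [-2.55, 2.55]. Speed limits (rad/s): [2.22, 2.22, 2.57, 3.14, 3.14, 3.14].

INTERFACE

Orientations are given as [roll, pitch, yaw] about the fixed x, y, z axes, in that order (R = Rz(yaw) Ry(pitch) Rx(roll)).
In Python, from cell import manip gives the robot as it stands.
- The arm moves only by the tool play_rows, never from a script. Its argument "series" is a list of rows, each a list of 3 entries, a list of its own where there are three numbers: the shift along the tool's x, y, z in m, then the turn about the tool's y in rad, then the closure, from 0 (fully open) to 1 (shut). In form: [[[dx, dy, dz], twist, grip], ...]. A call has 1 to 20 rows; each row is the pose to reach, as a shift and turn from the pose measured when the call began, along the tool's axes at that moment; what a row does not reach only later rows make up. A row lasts 1/10 s, in which the tool goes at most 50 mm and 8.59 degrees, less where a joint would pass 70% of its speed; a pose out of reach is approached as far as the arm can. A call with a gripper value outside its range is refused whole. The fingers move at their own pace and stop on an object; "squeeze" is the grip in N (left out, the last holds). Time passes only in rows, so rows that repeat a pose let the fingers close. It gives the time, the measured TCP pose, the force and the opening at its end, in the units of the state.
- manip.read_state(): the state, without advancing time (a new reading comes with each control period).
- manip.camera(name): name is "side" or "top"; returns the picture (384x512x3 uint8, red, green, blue); there is no depth.
- manip.camera_params(name): a dict with "K" (3x3 intrinsics, pixels), "rvec" (rotation vector, rad) and "tvec" (3), from world to camera coordinates, as OpenCV has them. Camera axes: x right, y down, z forward; pixel columns grow to the right and rows downward; lengths in mm; the calibration is good to about 2 mm. A picture is of the moment at which its call begins. camera_params takes no time and is no camera call.
- manip.sign_off(): hands the job in, once; it reports no verdict.
The state is a dict: "clock": time; "joints": joint angles; "qd": joint speeds; "effort": joint torques, N m; "eef_pos": TCP position; "eef_rot": TCP orientation; "wrist_force": force on the tool from outside, world axes, zero at the start; "moment": the same for the moment, N m; "finger_gap": finger opening in mm.
Only numpy, scipy, OpenCV 4.12 (cv2) and the standard library are available. Lean on these libraries where they do the work, as an engineer would, in place of code of your own. Each camera call takes 0.05 s, during which the arm holds its last target. There are 200 camera calls.

## Working session

There is one attempt and no reset: what is moved stays moved. The work goes in short steps, Python scripts to look and compute and a tool call to move; the robot and the scene stay as the last step left them, time stands still between calls to the robot, and variables do not carry over. Pictures are saved under pics/ and viewed, about 8 in all and at most 12, crops included, and the job is handed in when it is done.

Besides the shell and the picture viewer there is one more tool, called after "Request:" as name(argument=value, ...) on one line, values as JSON. play_rows: Moves the arm, as the interface text tells. Its arguments: {"type":"object","properties":{"series":{"type":"array","items":{"type":"array"}},"squeeze":{"type":"number"}},"required":["series"]}

```bash
mkdir -p pics; ls
python3 - <<'E'
from cell import manip
import cv2,numpy as np
np.set_printoptions(precision=4,suppress=True)
for n in("side","top"):
    cv2.imwrite(f"pics/{n}0.png",manip.camera(n)[:,:,::-1])
    p=manip.camera_params(n);R=cv2.Rodrigues(np.array(p["rvec"],float))[0]
    print(n,np.array(p["K"]).tolist(),"C",-R.T@np.array(p["tvec"]).ravel(),R.tolist())
print(manip.read_state())
E
```

```text
pics
side [[356.1942798595832, 0.0, 254.15846975415806], [0.0, 356.1942798595832, 191.58197448968173], [0.0, 0.0, 1.0]] C [198.4118 488.14   631.1938] [[-0.8470719026037019, -0.5311084861181226, 0.01982341526227821], [-0.3376614673529931, 0.5089878204924513, -0.7917803559418282], [0.4104313892532688, -0.6773884960372893, -0.6104841522529239]]
top [[474.375978301797, 0.0, 253.7010204022357], [0.0, 474.375978301797, 195.22919291871966], [0.0, 0.0, 1.0]] C [ 316.7795 -119.1429 1105.8193] [[-0.08926319035613839, -0.996008040558202, 0.0002568868527641627], [-0.9730447501387841, 0.08715012927315713, -0.213515266889802], [0.21264053488174622, -0.01930901631578795, -0.9769396935400473]]
{'clock': 0.1, 'joints': array([-1.2696,  0.3004,  1.5215, -0.    ,  1.3207, -0.0666]), 'qd': array([-0.0017, -0.0022, -0.0007, -0.0011,  0.0012,  0.0013]), 'effort': array([  0.0012, -53.2646, -35.3284,   0.0709,   0.0235,  -0.    ]), 'eef_pos': array([ 197.6732, -513.0089,  204.9346]), 'eef_rot': array([-1.5718,  0.0001, -2.7738]), 'wrist_force': array([ 0.2836,  0.1818, -0.0455]), 'moment': array([-0.0405,  0.0519,  0.0088]), 'finger_gap': 94.0574249502245}
```

View pics/side0.png

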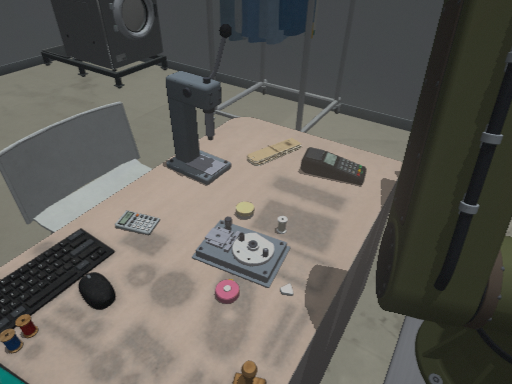

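View pics/top0.png

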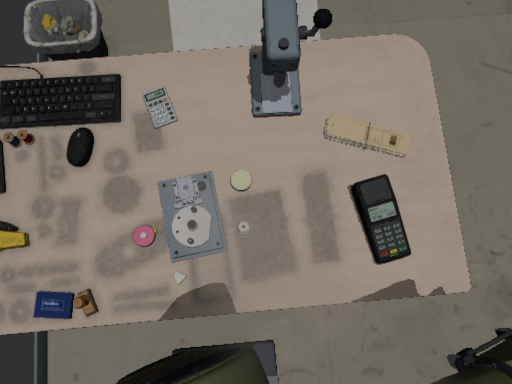

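The holder is at about (191,215) in the top view and (241,250) in the side view. The bar is on the side away from the robot, and the pin is at about (228,222) in the side view. I'll enlarge both views next.

Run:
```python
import cv2,numpy as np
t=cv2.imread("pics/top0.png")[165:265,150:235];s=cv2.imread("pics/side0.png")[210:285,188:293]
a=cv2.resize(t,None,fx=6,fy=6,interpolation=cv2.INTER_CUBIC)
cv2.imwrite("pics/t1.png",a)
cv2.imwrite("pics/s1.png",cv2.resize(s,None,fx=7,fy=7,interpolation=cv2.INTER_CUBIC))
```

```text
(no output)
```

View pics/t1.png

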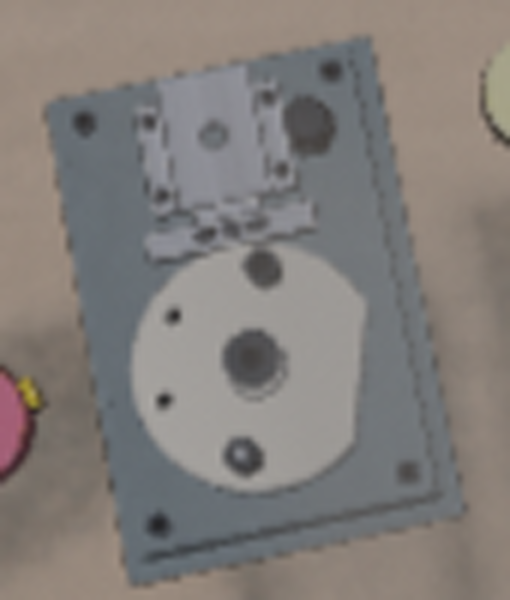

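View pics/s1.png

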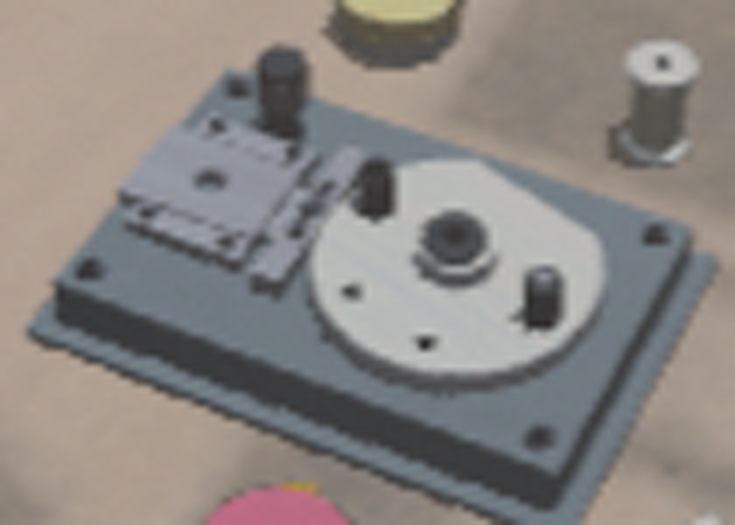

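```bash
cat > h.py <<'E'
import numpy as np,cv2
np.set_printoptions(precision=2,suppress=True)
from cell import manip
def cam(n):
    p=manip.camera_params(n);R=cv2.Rodrigues(np.array(p["rvec"],float))[0];t=np.array(p["tvec"],float).ravel()
    return np.array(p["K"]),R,t
def ray(n,px):
    K,R,t=cam(n);d=R.T@np.linalg.inv(K)@np.array([px[0],px[1],1.]);return -R.T@t,d/np.linalg.norm(d)
def onz(n,px,z):
    c,d=ray(n,px);return c+d*(z-c[2])/d[2]
def tri(pt,ps):
    c1,d1=ray("top",pt);c2,d2=ray("side",ps)
    k=np.linalg.lstsq(np.c_[d1,-d2],c2-c1,rcond=None)[0]
    a=c1+k[0]*d1;b=c2+k[1]*d2;return (a+b)/2,np.linalg.norm(a-b)
T=lambda u,v:((u+.5)/6-.5+150,(v+.5)/6-.5+165)
S=lambda u,v:((u+.5)/7-.5+188,(v+.5)/7-.5+210)
E
python3 - <<'E'
from h import *
for n,a,b,z in[("screw",(251,356),(456,231),45.4),("dieA",(263,266),(376,166),51),("dieB",(243,453),(543,276),51),("knob",(309,121),(283,57),57),("hole",(213,134),(211,179),30)]:
    p,g=tri(T(*a),S(*b));print(n,p,"gap",g,"top@z",onz("top",T(*a),z)[:2],"side@z",onz("side",S(*b),z)[:2])
print("block corners z24?")
for q in[(45,103),(368,38),(462,512),(130,585)]:print(onz("top",T(*q),8)[:2])
for q in[(152,260),(318,230),(147,236),(311,200)]:print("bar",onz("top",T(*q),33.3)[:2])
for q in[(364,297),(353,440)]:print("flat",onz("top",T(*q),34)[:2])
print("corner holes",*[onz("top",T(*q),24)[:2] for q in[(85,123),(331,70),(408,471),(158,524)]])
print("side foot",*[onz("side",S(*q),24)[:2] for q in[(57,285),(552,468),(690,235),(228,72)]])
E
```

```text
screw [492.47   5.03  50.45] gap 1.6107360735751803 top@z [494.09   5.91] side@z [494.2    0.69]
dieA [526.5   -1.69  55.28] gap 0.8011087878128756 top@z [526.97  -1.36] side@z [529.36  -5.26]
dieB [456.44   9.95  54.65] gap 0.27722885729757313 top@z [457.05  10.44] side@z [457.93   6.9 ]
knob [579.17 -23.18  61.22] gap 0.4179865025903491 top@z [580.03 -22.87] side@z [582.22 -26.93]
hole [583.08  16.19  34.05] gap 1.8140749607045705 top@z [584.95  17.08] side@z [584.72  12.84]
block corners z24?
[609.03  85.6 ]
[624.26 -44.08]
[432.49 -66.89]
[416.    61.91]
bar [536.63  42.86]
bar [542.67 -21.31]
bar [546.18  44.27]
bar [554.67 -19.41]
flat [514.89 -37.15]
flat [460.52 -29.18]
corner holes [595.32  67.41] [608.1  -29.79] [448.18 -48.38] [436.56  47.5 ]
side foot [601.26  75.02] [427.19  51.27] [438.07 -58.68] [616.13 -39.05]
```

```bash
cat >> h.py <<'E'
import json
def rows(targets,grip):
    """targets: (x,y,z,yaw_deg) world -> rows relative to the measured pose (tool y = down)"""
    s=manip.read_state();p=np.array(s["eef_pos"]);r=s["eef_rot"];y0=r[2]
    cx,sx=np.cos(y0),np.sin(y0);out=[]
    for x,y,z,yaw in targets:
        d=np.array([x,y,z])-p;dy=(np.radians(yaw)-y0+np.pi)%(2*np.pi)-np.pi
        out.append([[round((cx*d[0]+sx*d[1])/1e3,4),round(-d[2]/1e3,4),round((-sx*d[0]+cx*d[1])/1e3,4)],round(-dy,3),grip])
    print(json.dumps(out))
def lin(a,b,n): return [tuple(np.array(a)+(np.array(b)-a)*i/n) for i in range(1,n+1)]
C=np.array([494.1,3.3])
def push(phi,off=14.5,z=41,R=36):
    f=np.radians(phi);r=np.array([np.cos(f),np.sin(f)]);t=np.array([-r[1],r[0]])
    q=C+R*r-off*t;return (q[0],q[1],z,phi+90)
E
python3 - <<'E'
from h import *
s=manip.read_state();p=s["eef_pos"]
e=push(150,z=130);print(e)
rows(lin((*p,-159),(*e[:3],-120),4),1.0)
E
```

```text
(np.float64(470.17308546376023), np.float64(33.85736835487436), 130, 240)
[[[-0.1127, 0.0187, -0.1031], -0.169, 1.0], [[-0.2254, 0.0375, -0.2062], -0.339, 1.0], [[-0.3382, 0.0562, -0.3092], -0.509, 1.0], [[-0.4509, 0.0749, -0.4123], -0.679, 1.0]]
```

Request:
play_rows(series=[[[-0.0225,0.004,-0.0206],-0.034,1],[[-0.054,0.009,-0.0495],-0.08,1],[[-0.086,0.014,-0.0785],-0.13,1],[[-0.118,0.02,-0.108],-0.18,1],[[-0.15,0.025,-0.137],-0.23,1],[[-0.182,0.03,-0.166],-0.28,1],[[-0.214,0.035,-0.195],-0.33,1],[[-0.246,0.041,-0.225],-0.38,1],[[-0.278,0.046,-0.254],-0.43,1],[[-0.31,0.051,-0.283],-0.48,1],[[-0.342,0.057,-0.312],-0.53,1],[[-0.374,0.062,-0.342],-0.58,1],[[-0.406,0.067,-0.371],-0.62,1],[[-0.435,0.072,-0.398],-0.66,1],[[-0.451,0.075,-0.4123],-0.679,1],[[-0.451,0.075,-0.4123],-0.679,1],[[-0.451,0.075,-0.4123],-0.679,1],[[-0.451,0.075,-0.4123],-0.679,1]], squeeze=20)

```text
clock: 1.9
eef_pos: [469.9, 33.2, 130.5]
eef_rot: [-1.572, 0.001, -2.096]
wrist_force: [0.5, -0.5, -0.2]
finger_gap: 0.2
```

Request:
play_rows(series=[[[0.0,0.03,0.0],0.0,1],[[0.0,0.06,0.0],0.0,1],[[0.0,0.08,0.0],0.0,1],[[0.0,0.0895,0.0],0.0,1],[[0.0,0.0895,0.0],0.0,1],[[0.0,0.0895,0.0],0.0,1]])

```text
clock: 2.5
eef_pos: [470.4, 32.9, 41.9]
eef_rot: [-1.571, 0.001, -2.097]
wrist_force: [-0.4, 0.4, -0.9]
finger_gap: 0.5
```

Run:
```python
from h import *
s=manip.camera("side")[:,:,::-1];t=manip.camera("top")[:,:,::-1]
cv2.imwrite("pics/side2.png",s);cv2.imwrite("pics/top2.png",t)
a=cv2.resize(s[210:285,188:293],None,fx=7,fy=7,interpolation=cv2.INTER_CUBIC)
cv2.imwrite("pics/s2.png",a)
st=manip.read_state();print(st["eef_pos"],st["wrist_force"])
K,R,tt=cam("side");q=K@(R@st["eef_pos"]+tt);q=q[:2]/q[2];print(((q-[188,210])+.5)*7-.5)
```

```text
[470.51  33.06  42.08] [ 0.22  0.1  -0.35]
[464.61 331.27]
```

View pics/s2.png

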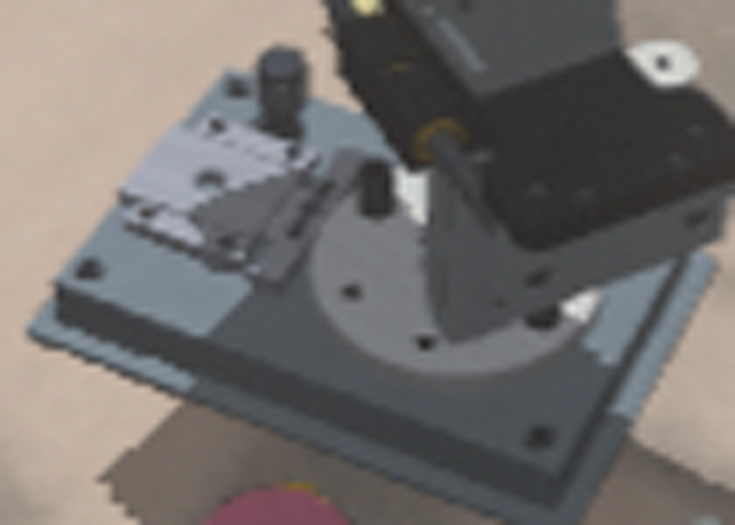

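Side view: the finger stands on the disc side of die B. Its lower outline corners are at about (430,310), (450,342) and (505,325). I'll compare these with the predicted corners to correct the camera offset.

Run:
```python
from h import *
K,R,tt=cam("side")
for h in(8,12.5):
  for a,b in((-8,-h),(-8,h),(8,h),(8,-h)):
    w=np.array([470.5,33,42.])+a*np.array([-.5,-.866,0])+b*np.array([.866,-.5,0])
    q=K@(R@w+tt);q=q[:2]/q[2];print(h,a,b,w,((q-[188,210])+.5)*7-.5)
for q in[(430,310),(450,342),(505,325)]:print(onz("side",S(*q),42))
```

```text
8 -8 -8 [467.57  43.93  42.  ] [453.97 357.6 ]
8 -8 8 [481.43  35.93  42.  ] [430.28 322.84]
8 8 8 [473.43  22.07  42.  ] [475.26 305.6 ]
8 8 -8 [459.57  30.07  42.  ] [499.42 339.84]
12.5 -8 -12.5 [463.68  46.18  42.  ] [460.76 367.55]
12.5 -8 12.5 [485.32  33.68  42.  ] [423.73 313.24]
12.5 8 12.5 [477.32  19.82  42.  ] [468.59 296.14]
12.5 8 -12.5 [455.68  32.32  42.  ] [506.34 349.65]
[484.41  31.45  42.  ]
[472.    39.23  42.  ]
[461.31  23.88  42.  ]
```

```bash
sed -i 's/494.1,3.3/492.3,5.4/' h.py
python3 - <<'E'
from h import *
rows([push(f) for f in np.arange(152,211,3)],1)
E
```

```text
[[[-0.0002, 0.0011, -0.0038], -0.037, 1], [[0.0018, 0.0011, -0.0044], -0.089, 1], [[0.0037, 0.0011, -0.005], -0.142, 1], [[0.0057, 0.0011, -0.0054], -0.194, 1], [[0.0077, 0.0011, -0.0057], -0.246, 1], [[0.0097, 0.0011, -0.0059], -0.299, 1], [[0.0118, 0.0011, -0.0061], -0.351, 1], [[0.0138, 0.0011, -0.0061], -0.403, 1], [[0.0158, 0.0011, -0.006], -0.456, 1], [[0.0178, 0.0011, -0.0058], -0.508, 1], [[0.0199, 0.0011, -0.0055], -0.56, 1], [[0.0218, 0.0011, -0.0051], -0.613, 1], [[0.0238, 0.0011, -0.0045], -0.665, 1], [[0.0257, 0.0011, -0.0039], -0.718, 1], [[0.0276, 0.0011, -0.0032], -0.77, 1], [[0.0295, 0.0011, -0.0024], -0.822, 1], [[0.0313, 0.0011, -0.0015], -0.875, 1], [[0.0331, 0.0011, -0.0005], -0.927, 1], [[0.0348, 0.0011, 0.0006], -0.979, 1], [[0.0364, 0.0011, 0.0018], -1.032, 1]]
```

Request:
play_rows(series=[[[-0.0002,0.0011,-0.0038],-0.037,1],[[0.0018,0.0011,-0.0044],-0.089,1],[[0.0037,0.0011,-0.005],-0.142,1],[[0.0057,0.0011,-0.0054],-0.194,1],[[0.0077,0.0011,-0.0057],-0.246,1],[[0.0097,0.0011,-0.0059],-0.299,1],[[0.0118,0.0011,-0.0061],-0.351,1],[[0.0138,0.0011,-0.0061],-0.403,1],[[0.0158,0.0011,-0.006],-0.456,1],[[0.0178,0.0011,-0.0058],-0.508,1],[[0.0199,0.0011,-0.0055],-0.56,1],[[0.0218,0.0011,-0.0051],-0.613,1],[[0.0238,0.0011,-0.0045],-0.665,1],[[0.0257,0.0011,-0.0039],-0.718,1],[[0.0276,0.0011,-0.0032],-0.77,1],[[0.0295,0.0011,-0.0024],-0.822,1],[[0.0313,0.0011,-0.0015],-0.875,1],[[0.0331,0.0011,-0.0005],-0.927,1],[[0.0348,0.0011,0.0006],-0.979,1],[[0.0364,0.0011,0.0018],-1.032,1]])

```text
clock: 4.6
eef_pos: [454.0, 1.0, 41.7]
eef_rot: [-1.568, 0.0, -1.062]
wrist_force: [-2.7, 4.1, 1.3]
finger_gap: 0.4
```

Run:
```python
from h import *
s=manip.read_state();print(s["eef_pos"],np.degrees(s["eef_rot"]),s["wrist_force"],push(209))
rows([push(f) for f in np.arange(212,250,2)],1)
```

```text
[453.98   0.99  41.74] [-89.85   0.01 -60.86] [-2.74  4.11  1.28] (np.float64(453.7839510494099), np.float64(0.6288394246531102), 41, 299)
[[[0.0021, 0.0007, -0.0011], -0.05, 1], [[0.0034, 0.0007, -0.0015], -0.085, 1], [[0.0047, 0.0007, -0.0019], -0.12, 1], [[0.006, 0.0007, -0.0022], -0.155, 1], [[0.0073, 0.0007, -0.0025], -0.189, 1], [[0.0087, 0.0007, -0.0027], -0.224, 1], [[0.01, 0.0007, -0.0029], -0.259, 1], [[0.0114, 0.0007, -0.003], -0.294, 1], [[0.0127, 0.0007, -0.0031], -0.329, 1], [[0.0141, 0.0007, -0.0032], -0.364, 1], [[0.0154, 0.0007, -0.0032], -0.399, 1], [[0.0168, 0.0007, -0.0031], -0.434, 1], [[0.0181, 0.0007, -0.0031], -0.469, 1], [[0.0195, 0.0007, -0.0029], -0.504, 1], [[0.0208, 0.0007, -0.0027], -0.539, 1], [[0.0222, 0.0007, -0.0025], -0.573, 1], [[0.0235, 0.0007, -0.0022], -0.608, 1], [[0.0248, 0.0007, -0.0019], -0.643, 1], [[0.0261, 0.0007, -0.0015], -0.678, 1]]
```

Request:
play_rows(series=[[[0.0021,0.0007,-0.0011],-0.05,1],[[0.0034,0.0007,-0.0015],-0.085,1],[[0.0047,0.0007,-0.0019],-0.12,1],[[0.006,0.0007,-0.0022],-0.155,1],[[0.0073,0.0007,-0.0025],-0.189,1],[[0.0087,0.0007,-0.0027],-0.224,1],[[0.01,0.0007,-0.0029],-0.259,1],[[0.0114,0.0007,-0.003],-0.294,1],[[0.0127,0.0007,-0.0031],-0.329,1],[[0.0141,0.0007,-0.0032],-0.364,1],[[0.0154,0.0007,-0.0032],-0.399,1],[[0.0168,0.0007,-0.0031],-0.434,1],[[0.0181,0.0007,-0.0031],-0.469,1],[[0.0195,0.0007,-0.0029],-0.504,1],[[0.0208,0.0007,-0.0027],-0.539,1],[[0.0222,0.0007,-0.0025],-0.573,1],[[0.0235,0.0007,-0.0022],-0.608,1],[[0.0248,0.0007,-0.0019],-0.643,1],[[0.0261,0.0007,-0.0015],-0.678,1]])

```text
clock: 6.5
eef_pos: [464.8, -22.5, 41.6]
eef_rot: [-1.569, -0.0, -0.383]
wrist_force: [-5.7, -0.7, 2.7]
finger_gap: 0.3
```

Run:
```python
from h import *
s=manip.read_state();print(s["eef_pos"],np.degrees(s["eef_rot"]),s["wrist_force"],push(248))
rows([push(f) for f in np.arange(250,261,2)],1)
t=manip.camera("top")[:,:,::-1]
cv2.imwrite("pics/top3.png",t)
```

```text
[464.77 -22.53  41.59] [-89.9   -0.02 -21.92] [-5.69 -0.72  2.67] (np.float64(465.36999674580875), np.float64(-22.546823159873618), 41, 338)
[[[0.0018, 0.0006, -0.0003], -0.034, 1], [[0.0031, 0.0006, -0.0007], -0.068, 1], [[0.0044, 0.0006, -0.0011], -0.103, 1], [[0.0057, 0.0006, -0.0015], -0.138, 1], [[0.007, 0.0006, -0.0018], -0.173, 1], [[0.0084, 0.0006, -0.002], -0.208, 1]]
```

Request:
play_rows(series=[[[0.0018,0.0006,-0.0003],-0.034,1],[[0.0031,0.0006,-0.0007],-0.068,1],[[0.0044,0.0006,-0.0011],-0.103,1],[[0.0057,0.0006,-0.0015],-0.138,1],[[0.007,0.0006,-0.0018],-0.173,1],[[0.007,0.0006,-0.0018],-0.173,1]])

```text
clock: 7.15
eef_pos: [470.6, -27.3, 41.7]
eef_rot: [-1.57, -0.001, -0.206]
wrist_force: [-3.5, -2.4, 2.1]
finger_gap: 0.2
```

Run:
```python
from h import *
s=manip.read_state();print(s["eef_pos"],np.degrees(s["eef_rot"]),s["wrist_force"],push(258))
rows([push(f) for f in np.arange(259,272,1)],1)
```

```text
[470.64 -27.27  41.68] [-89.93  -0.05 -11.82] [-3.52 -2.42  2.09] (np.float64(470.63203891992043), np.float64(-26.79859410955948), 41, 348)
[[[0.0005, 0.0007, 0.0002], -0.014, 1], [[0.0012, 0.0007, -0.0], -0.032, 1], [[0.0018, 0.0007, -0.0003], -0.049, 1], [[0.0024, 0.0007, -0.0005], -0.067, 1], [[0.0031, 0.0007, -0.0007], -0.084, 1], [[0.0037, 0.0007, -0.0009], -0.102, 1], [[0.0044, 0.0007, -0.001], -0.119, 1], [[0.005, 0.0007, -0.0012], -0.137, 1], [[0.0057, 0.0007, -0.0014], -0.154, 1], [[0.0064, 0.0007, -0.0015], -0.171, 1], [[0.007, 0.0007, -0.0017], -0.189, 1], [[0.0077, 0.0007, -0.0018], -0.206, 1], [[0.0084, 0.0007, -0.0019], -0.224, 1]]
```

Request:
play_rows(series=[[[0.0012,0.0007,0.0],-0.032,1],[[0.0018,0.0007,-0.0003],-0.049,1],[[0.0024,0.0007,-0.0005],-0.067,1],[[0.0031,0.0007,-0.0007],-0.084,1],[[0.0037,0.0007,-0.0009],-0.102,1]])

```text
clock: 7.65
eef_pos: [474.0, -29.2, 41.6]
eef_rot: [-1.57, -0.001, -0.104]
wrist_force: [-3.6, -4.2, 0.8]
finger_gap: 0.5
```

Run:
```python
from h import *
s=manip.read_state();print(s["eef_pos"],np.degrees(s["eef_rot"]),s["wrist_force"],push(264))
rows([push(f) for f in np.arange(265,272,1)],1)
t=manip.camera("top")[:,:,::-1];s=manip.camera("side")[:,:,::-1]
a=cv2.resize(t[165:265,150:235],(510,600),interpolation=cv2.INTER_CUBIC)
cv2.imwrite("pics/t3.png",a);cv2.imwrite("pics/s3.png",cv2.resize(s[210:285,188:293],None,fx=7,fy=7,interpolation=cv2.INTER_CUBIC))
```

```text
[473.97 -29.21  41.6 ] [-89.97  -0.06  -5.96] [-3.61 -4.16  0.81] (np.float64(474.1164078395245), np.float64(-28.88712551587687), 41, 354)
[[[0.0007, 0.0006, 0.0001], -0.017, 1], [[0.0014, 0.0006, -0.0001], -0.034, 1], [[0.002, 0.0006, -0.0004], -0.052, 1], [[0.0027, 0.0006, -0.0006], -0.069, 1], [[0.0033, 0.0006, -0.0008], -0.087, 1], [[0.004, 0.0006, -0.001], -0.104, 1], [[0.0046, 0.0006, -0.0012], -0.122, 1]]
```

View pics/s3.png

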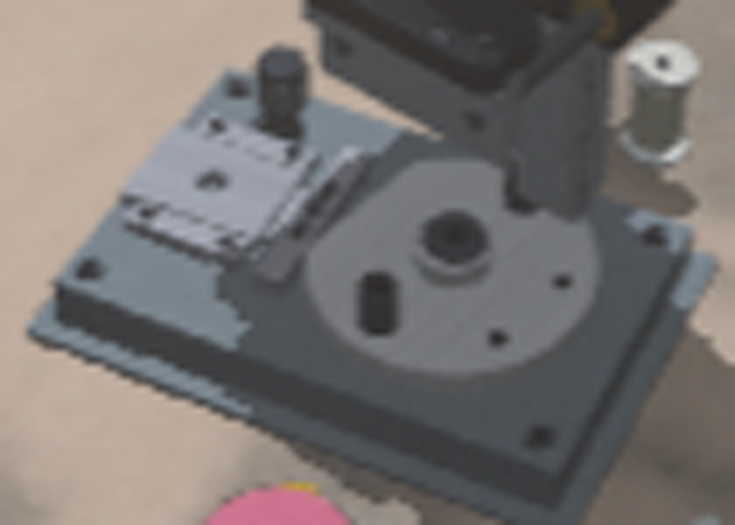

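Side view: the finger is behind die B at (525,205), and the disc's flat faces the bar but still needs some CCW turn. I'll back off a little to zero the force readings.

Request:
play_rows(series=[[[-0.002,0.0,0.0],0.0,1],[[-0.003,0.0,0.0],0.0,1],[[-0.003,0.0,0.0],0.0,1]])

```text
clock: 8.05
eef_pos: [471.2, -28.7, 41.8]
eef_rot: [-1.57, -0.002, -0.105]
wrist_force: [-0.1, -0.1, -0.9]
finger_gap: 0.6
```

Run:
```python
from h import *
t=manip.camera("top")[:,:,::-1]
cv2.imwrite("pics/t3.png",cv2.resize(t[165:265,150:235],(510,600),interpolation=cv2.INTER_CUBIC))
s=manip.read_state();print(s["eef_pos"],np.degrees(s["eef_rot"]),s["wrist_force"],s["moment"],push(264))
print("barS",*[onz("side",S(*q),33.3)[:2] for q in[(287,280),(368,160),(265,262),(345,148)]])
rows([push(f) for f in (264,266,268,269,270)],1)
```

```text
[471.28 -28.77  41.77] [-89.95  -0.11  -5.99] [ 0.5  -0.26 -0.63] [ 0.04 -0.14 -0.03] (np.float64(474.1164078395245), np.float64(-28.88712551587687), 41, 354)
barS [534.41  39.1 ] [543.35 -21.24] [545.    36.54] [553.23 -21.79]
[[[0.0028, 0.0008, 0.0002], 0.0, 1], [[0.0041, 0.0008, -0.0003], -0.035, 1], [[0.0054, 0.0008, -0.0007], -0.07, 1], [[0.006, 0.0008, -0.001], -0.087, 1], [[0.0067, 0.0008, -0.0011], -0.105, 1]]
```

View pics/t3.png

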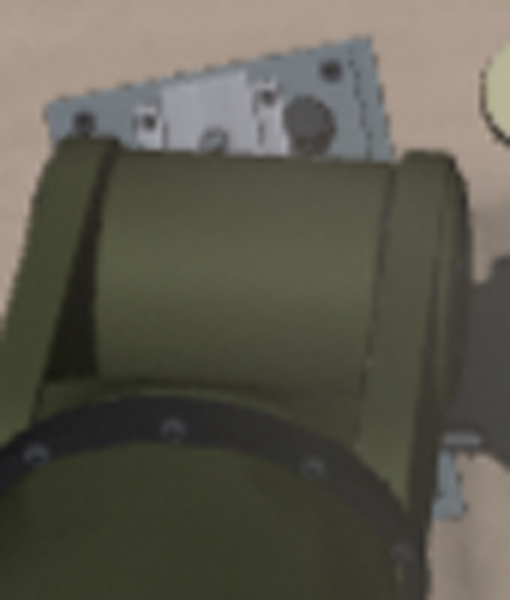

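The top view is blocked by the arm. From the side view the bar's normal is at about 8° in world. I'll push on in small steps, by feel.

Request:
play_rows(series=[[[0.0028,0.0004,0.0002],0.0,1],[[0.0041,0.0004,-0.0003],-0.035,1],[[0.0054,0.0004,-0.0007],-0.07,1],[[0.006,0.0004,-0.001],-0.087,1],[[0.006,0.0004,-0.001],-0.087,1]])

```text
clock: 8.6
eef_pos: [477.2, -30.4, 41.3]
eef_rot: [-1.57, -0.002, -0.018]
wrist_force: [-1.9, -0.8, 1.0]
finger_gap: 0.4
```

Run:
```python
from h import *
s=manip.read_state();print(s["eef_pos"],np.degrees(s["eef_rot"]),s["wrist_force"],s["moment"],push(269))
rows([push(f,z=41.5) for f in (270,271,272,273,274,275)],1)
```

```text
[477.18 -30.41  41.3 ] [-89.96  -0.1   -1.02] [-1.9  -0.83  1.  ] [-0.11  0.14 -0.05] (np.float64(477.17392178849013), np.float64(-30.341457132289477), 41, 359)
[[[0.0006, -0.0002, -0.0002], -0.018, 1], [[0.0013, -0.0002, -0.0004], -0.035, 1], [[0.0019, -0.0002, -0.0006], -0.053, 1], [[0.0025, -0.0002, -0.0009], -0.07, 1], [[0.0032, -0.0002, -0.0011], -0.088, 1], [[0.0038, -0.0002, -0.0012], -0.105, 1]]
```

Request:
play_rows(series=[[[0.0006,0,-0.0002],-0.018,1],[[0.0013,0,-0.0004],-0.035,1],[[0.0019,0,-0.0006],-0.053,1],[[0.0019,0,-0.0006],-0.053,1]])

```text
clock: 9.0
eef_pos: [479.2, -31.1, 41.3]
eef_rot: [-1.57, -0.002, 0.036]
wrist_force: [-1.0, -1.0, -0.3]
finger_gap: 0.5
```

Request:
play_rows(series=[[[0.0006,0,-0.0002],-0.017,1],[[0.0006,0,-0.0002],-0.017,1]])

```text
clock: 9.2
eef_pos: [479.9, -31.2, 41.4]
eef_rot: [-1.57, -0.002, 0.054]
wrist_force: [0.3, -1.3, 0.9]
finger_gap: 0.5
```

Request:
play_rows(series=[[[0.0006,0,-0.0002],-0.017,1],[[0.0006,0,-0.0002],-0.017,1]])

```text
clock: 9.4
eef_pos: [480.7, -31.4, 41.4]
eef_rot: [-1.57, -0.002, 0.072]
wrist_force: [-0.8, 0.0, -0.2]
finger_gap: 0.5
```

Request:
play_rows(series=[[[0.0006,0,-0.0002],-0.017,1],[[0.0006,0,-0.0002],-0.017,1]])

```text
clock: 9.6
eef_pos: [481.4, -31.6, 41.4]
eef_rot: [-1.57, -0.003, 0.09]
wrist_force: [-1.0, -1.2, 0.0]
finger_gap: 0.5
```

Request:
play_rows(series=[[[0.0006,0,-0.0002],-0.017,1],[[0.0006,0,-0.0002],-0.017,1]])

```text
clock: 9.8
eef_pos: [482.1, -31.7, 41.4]
eef_rot: [-1.57, -0.003, 0.108]
wrist_force: [-0.3, -0.1, -0.5]
finger_gap: 0.4
```

Request:
play_rows(series=[[[0.0005,0,-0.0001],-0.014,1],[[0.0005,0,-0.0001],-0.014,1]])

```text
clock: 10.0
eef_pos: [482.6, -31.7, 41.4]
eef_rot: [-1.57, -0.003, 0.122]
wrist_force: [-2.0, -1.0, -1.7]
finger_gap: 0.5
```

Request:
play_rows(series=[[[0.0005,0,-0.0001],-0.014,1],[[0.0005,0,-0.0001],-0.014,1]])

```text
clock: 10.2
eef_pos: [483.0, -31.8, 41.3]
eef_rot: [-1.57, -0.002, 0.137]
wrist_force: [-2.2, -1.5, 0.4]
finger_gap: 0.6
```

Run:
```python
from h import *
s=np.mean([manip.camera("side")[:,:,::-1].astype(float) for _ in range(4)],0).astype(np.uint8)
cv2.imwrite("pics/s4.png",cv2.resize(s[215:270,198:268],None,fx=10,fy=10,interpolation=cv2.INTER_CUBIC))
print(manip.read_state()["wrist_force"])
```

```text
[-2.64 -1.91  1.18]
```

View pics/s4.png

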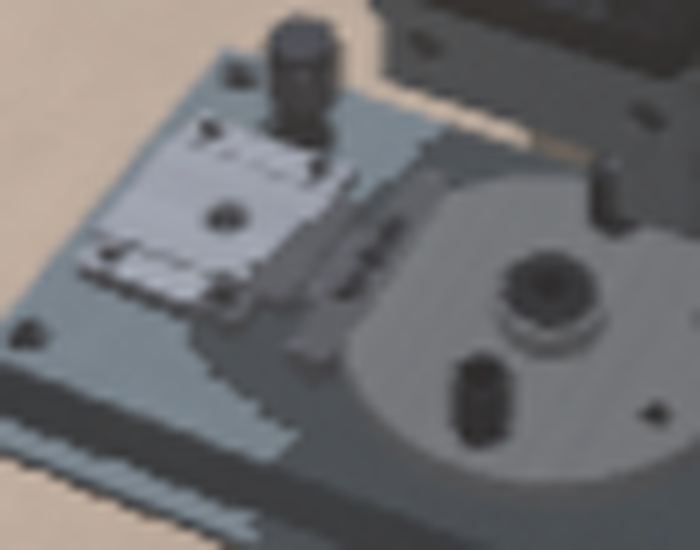

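The flat now lies along the bar, from about (345,335) to (440,190), and the bar has come forward. The force is starting to rise, so I'll take another small step.

Request:
play_rows(series=[[[0.0004,0,-0.0001],-0.01,1],[[0.0004,0,-0.0001],-0.01,1]])

```text
clock: 10.6
eef_pos: [483.3, -31.9, 41.3]
eef_rot: [-1.57, -0.002, 0.147]
wrist_force: [-4.4, -2.9, 1.0]
finger_gap: 0.6
```

Request:
play_rows(series=[[[0.0004,0,-0.0001],-0.01,1],[[0.0004,0,-0.0001],-0.01,1]])

```text
clock: 10.8
eef_pos: [483.7, -31.9, 41.3]
eef_rot: [-1.57, -0.002, 0.157]
wrist_force: [-3.8, -1.6, 0.3]
finger_gap: -0.1
```

Stiff now at about 4 N, against about 0.8 N just before, so the disc has gone slightly past flush. From the far side of the die it will go easily back to flush and stiffen there. I'll move the finger round.

Request:
play_rows(series=[[[-0.004,0,0],0,1],[[-0.004,-0.02,0],0,1],[[-0.002,-0.03,0],0,1],[[0.02,-0.03,0],0,1],[[0.033,-0.03,0],0,1],[[0.033,-0.03,0],0,1],[[0.033,-0.015,0],0,1],[[0.033,0,0],0,1],[[0.033,0,0],0,1],[[0.033,0,0],0,1]])

```text
clock: 11.8
eef_pos: [516.1, -26.8, 41.6]
eef_rot: [-1.57, -0.002, 0.157]
wrist_force: [-0.1, 0.5, 0.1]
finger_gap: 0.2
```

Request:
play_rows(series=[[[-0.001,0,0],0,1],[[-0.002,0,0],0,1],[[-0.0025,0,0],0,1],[[-0.0025,0,0],0,1]])

```text
clock: 12.2
eef_pos: [513.7, -27.2, 41.9]
eef_rot: [-1.571, -0.002, 0.157]
wrist_force: [-0.1, 0.2, 0.9]
finger_gap: 0.1
```

Request:
play_rows(series=[[[-0.0005,0,0],0,1],[[-0.0005,0,0],0,1]])

```text
clock: 12.4
eef_pos: [513.1, -27.3, 42.0]
eef_rot: [-1.571, -0.002, 0.157]
wrist_force: [-0.3, 0.5, 0.7]
finger_gap: 0.6
```

Request:
play_rows(series=[[[-0.0005,0,0],0,1],[[-0.0005,0,0],0,1]])

```text
clock: 12.6
eef_pos: [512.6, -27.4, 42.0]
eef_rot: [-1.57, -0.002, 0.157]
wrist_force: [0.8, 0.2, -0.5]
finger_gap: 0.4
```

Request:
play_rows(series=[[[-0.0004,0,0],0,1],[[-0.0004,0,0],0,1]])

```text
clock: 12.8
eef_pos: [512.3, -27.4, 42.0]
eef_rot: [-1.571, -0.003, 0.157]
wrist_force: [0.9, 0.3, 0.7]
finger_gap: 0.3
```

Request:
play_rows(series=[[[-0.0003,0,0],0,1],[[-0.0003,0,0],0,1]])

```text
clock: 13.0
eef_pos: [512.1, -27.4, 42.1]
eef_rot: [-1.571, -0.003, 0.157]
wrist_force: [1.1, 1.3, -0.7]
finger_gap: 0.2
```

Request:
play_rows(series=[[[-0.0003,0,0],0,1],[[-0.0003,0,0],0,1]])

```text
clock: 13.2
eef_pos: [512.0, -27.5, 42.1]
eef_rot: [-1.571, -0.003, 0.157]
wrist_force: [2.5, -0.8, -1.3]
finger_gap: 0.2
```

Request:
play_rows(series=[[[-0.0002,0,0],0,1],[[-0.0002,0,0],0,1]])

```text
clock: 13.4
eef_pos: [511.8, -27.5, 42.2]
eef_rot: [-1.571, -0.004, 0.157]
wrist_force: [2.8, 1.1, -0.4]
finger_gap: 0.1
```

Request:
play_rows(series=[[[0.004,0,0],0,1],[[0.004,-0.03,0],0,1],[[0.004,-0.07,0],0,1],[[0.0,-0.09,-0.04],0.14,0.64],[[-0.005,-0.09,-0.08],0.28,0.64],[[-0.01,-0.09,-0.12],0.42,0.64],[[-0.02,-0.09,-0.16],0.56,0.64],[[-0.03,-0.09,-0.2],0.7,0.64],[[-0.04,-0.09,-0.23],0.84,0.64],[[-0.05,-0.09,-0.26],0.98,0.64],[[-0.05,-0.09,-0.26],1.12,0.64],[[-0.05,-0.09,-0.26],1.26,0.64],[[-0.05,-0.09,-0.26],1.4,0.64],[[-0.05,-0.09,-0.26],1.54,0.64],[[-0.05,-0.09,-0.26],1.6,0.64],[[-0.05,-0.09,-0.26],1.6,0.64],[[-0.05,-0.09,-0.26],1.6,0.64]])

```text
clock: 15.1
eef_pos: [502.8, -292.2, 131.8]
eef_rot: [-1.568, 0.001, -1.441]
wrist_force: [-0.3, -0.1, 1.1]
finger_gap: 33.6
```

Run:
```python
from h import *
f=lambda n:np.mean([manip.camera(n)[:,:,::-1].astype(float) for _ in range(4)],0).astype(np.uint8)
t=f("top");s=f("side")
cv2.imwrite("pics/top5.png",t);cv2.imwrite("pics/side5.png",s)
a=cv2.resize(t[170:245,155:225],None,fx=8,fy=8,interpolation=cv2.INTER_CUBIC)
cv2.imwrite("pics/t5.png",a)
st=manip.read_state();print(st["eef_pos"],st["eef_rot"],st["finger_gap"])
```

```text
[ 502.85 -292.18  131.94] [-1.57  0.   -1.44] 33.57125957242823
```

View pics/t5.png

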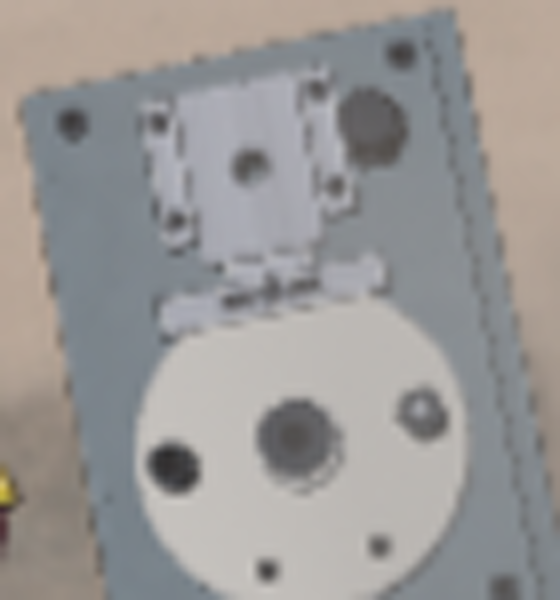

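The flat and the bar's lower edge run along each other, from about (175,335) to (385,295), with no gap showing. The dies at (173,467) and (422,413) lie at the same slope of about -12°. The tongue hole is at (250,165) and the knob at (375,121).

Run:
```python
from h import *
T8=lambda u,v:((u+.5)/8-.5+155,(v+.5)/8-.5+170)
P=lambda u,v,z:onz("top",T8(u,v),z)[:2]
hole=P(250,166,30.3);knob=P(375,121,57);scr=P(294,436,45.4)
c,s=np.cos(np.radians(7)),np.sin(np.radians(7))
L=lambda w:np.array([c*w[0]+s*w[1],-s*w[0]+c*w[1]])
print(hole,knob,scr,"local hole",L(hole-scr),"knob",L(knob-scr),"knob-hole",L(knob-hole))
a,b=P(173,465,51),P(422,411,51);d=a-b;print("dies",a,b,np.linalg.norm(d),"disc x dir",np.degrees(np.arctan2(d[1],d[0]))-90,"mid",(a+b)/2)
for u,v,z in((168,335,33.3),(388,292,33.3),(160,305,33.3),(380,258,33.3)):print("bar",P(u,v,z),L(P(u,v,z)-scr))
# rail edge near the pin
for q in((352,205),(330,70),(318,75),(345,160)):print("rail",L(P(*q,31)-scr))
# knob by darkness mask, both views
for n,(x0,y0,x1,y1) in(("top",(195,178,208,194)),("side",(222,214,235,232))):
    im=cv2.imread(f"pics/{n}5.png",0);w=im[y0:y1,x0:x1];m=(w<90).astype(np.uint8);ys,xs=np.nonzero(m);print(n,xs.min()+x0,xs.max()+x0,ys.min()+y0,ys.max()+y0,xs.mean()+x0,ys.mean()+y0)
print("knob side", onz("side",((305+.5)/10-.5+198,(37+.5)/10-.5+215),57)[:2]+[-3,5],"hole side",onz("side",((227+.5)/10-.5+198,(216+.5)/10-.5+215),30.3)[:2]+[-3,5])
```

```text
[576.62  15.83] [580.11 -23.68] [493.78   6.16] local hole [83.4 -0.5] knob [ 82.05 -40.15] knob-hole [ -1.35 -39.64]
dies [487.67  39.79] [496.72 -30.78] 71.1428511476779 disc x dir 7.310510830278162 mid [492.2   4.5]
bar [528.28  41.83] [38.59 31.2 ]
bar [535.19 -21.92] [ 37.68 -32.92]
bar [537.24  43.65] [47.71 31.91]
bar [545.37 -20.29] [ 47.98 -32.54]
rail [ 65.6  -27.39]
rail [106.64 -28.6 ]
rail [105.89 -24.9 ]
rail [ 79.19 -27.89]
top 199 205 182 189 202.61111111111111 186.77777777777777
side 222 231 218 231 227.51388888888889 223.43055555555554
knob side [578.   -20.43] hole side [574.49  17.5 ]
```

Run:
```python
from h import *
p=manip.read_state()["eef_pos"]
rows(lin((*p,-82.6),(580.2,-22.3,110,-83),8)+[(580.2,-22.3,110,-83)]+lin((580.2,-22.3,110,-83),(580.2,-22.3,70,-83),3),.64)
```

```text
[[[-0.0322, 0.0027, 0.0139], 0.0, 0.64], [[-0.0644, 0.0055, 0.0278], 0.001, 0.64], [[-0.0967, 0.0082, 0.0417], 0.002, 0.64], [[-0.1289, 0.011, 0.0556], 0.003, 0.64], [[-0.1611, 0.0137, 0.0695], 0.004, 0.64], [[-0.1933, 0.0165, 0.0835], 0.004, 0.64], [[-0.2255, 0.0192, 0.0974], 0.005, 0.64], [[-0.2578, 0.0219, 0.1113], 0.006, 0.64], [[-0.2578, 0.0219, 0.1113], 0.006, 0.64], [[-0.2578, 0.0353, 0.1113], 0.006, 0.64], [[-0.2578, 0.0486, 0.1113], 0.006, 0.64], [[-0.2578, 0.0619, 0.1113], 0.006, 0.64]]
```

Request:
play_rows(series=[[[-0.0322,0.0027,0.0139],0.0,0.64],[[-0.0644,0.0055,0.0278],0.001,0.64],[[-0.0967,0.0082,0.0417],0.002,0.64],[[-0.1289,0.011,0.0556],0.003,0.64],[[-0.1611,0.0137,0.0695],0.004,0.64],[[-0.1933,0.0165,0.0835],0.004,0.64],[[-0.2255,0.0192,0.0974],0.005,0.64],[[-0.2578,0.0219,0.1113],0.006,0.64],[[-0.2578,0.0219,0.1113],0.006,0.64],[[-0.2578,0.0353,0.1113],0.006,0.64],[[-0.2578,0.0486,0.1113],0.006,0.64],[[-0.2578,0.0619,0.1113],0.006,0.64],[[-0.2578,0.0619,0.1113],0.006,0.64],[[-0.2578,0.0619,0.1113],0.006,0.64]])

```text
clock: 16.9
eef_pos: [580.2, -22.7, 70.1]
eef_rot: [-1.568, 0.0, -1.449]
wrist_force: [1.4, -0.1, 0.7]
finger_gap: 33.9
```

Run:
```python
from h import *
s=manip.camera("side")[:,:,::-1]
cv2.imwrite("pics/s6.png",cv2.resize(s[200:270,198:268],None,fx=8,fy=8,interpolation=cv2.INTER_CUBIC))
st=manip.read_state();print(st["eef_pos"],st["eef_rot"])
rows([(580.2,-22.3,60,-83),(580.2,-22.3,50,-83),(580.2,-22.3,42,-83),(580.2,-22.3,35,-83)],.64)
```

```text
[580.55 -22.6   70.67] [-1.57  0.   -1.45]
[[[-0.0003, 0.0107, -0.0003], -0.0, 0.64], [[-0.0003, 0.0207, -0.0003], -0.0, 0.64], [[-0.0003, 0.0287, -0.0003], -0.0, 0.64], [[-0.0003, 0.0357, -0.0003], -0.0, 0.64]]
```

View pics/s6.png

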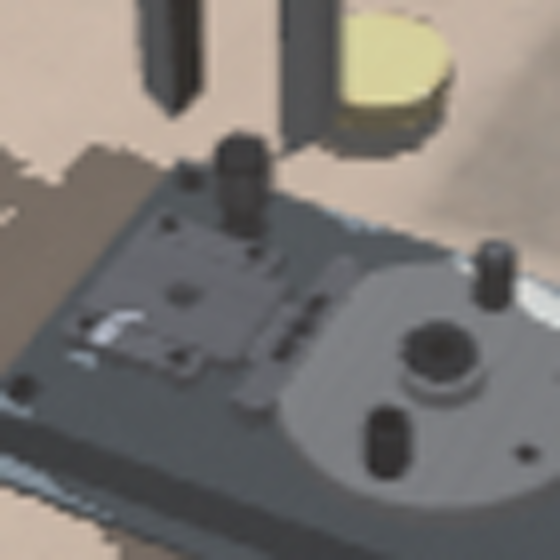

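The fingers, with tips at (175,112) and (300,150), stand either side of the knob at (242,145). I'll go down and grip.

Request:
play_rows(series=[[[0,0.0107,0],0,0.64],[[0,0.0207,0],0,0.64],[[0,0.0287,0],0,0.64],[[0,0.0357,0],0,0.64],[[0,0.0357,0],0,0.64]], squeeze=12)

```text
clock: 17.45
eef_pos: [580.1, -22.5, 33.7]
eef_rot: [-1.569, 0.001, -1.449]
wrist_force: [0.5, 0.7, 0.4]
finger_gap: 33.7
```

Request:
play_rows(series=[[[0,0,0],0,0.7],[[0,0,0],0,0.76],[[0,0,0],0,0.8],[[0,0,0],0,0.85],[[0,0,0],0,0.9],[[0,0,0],0,0.9]], squeeze=12)

```text
clock: 18.05
eef_pos: [580.3, -22.5, 34.0]
eef_rot: [-1.568, 0.001, -1.449]
wrist_force: [0.4, -0.8, 2.6]
finger_gap: 17.7
```

Request:
play_rows(series=[[[0,-0.003,0],0,0.9],[[0,-0.008,0],0,0.9],[[0,-0.014,0],0,0.9],[[0,-0.02,0],0,0.9],[[0,-0.026,0],0,0.9],[[0,-0.032,0],0,0.9],[[0,-0.035,0],0,0.9],[[0,-0.035,0],0,0.9]], squeeze=20)

```text
clock: 18.85
eef_pos: [580.5, -22.6, 69.5]
eef_rot: [-1.567, 0.0, -1.449]
wrist_force: [-0.1, -0.5, -0.1]
finger_gap: 17.4
```

Run:
```python
from h import *
st=manip.read_state();print(st["eef_pos"],st["finger_gap"],st["wrist_force"])
rows(lin((580.3,-22.4,69,-83),(575.7,15.3,69,-83),6)+[(575.7,15.3,z,-83) for z in (69,62,58,54)],.9)
```

```text
[580.45 -22.58  69.54] 17.37052973684801 [-0.1  -0.52 -0.09]
[[[-0.0065, 0.0005, -0.0001], -0.0, 0.9], [[-0.0129, 0.0005, -0.0001], -0.0, 0.9], [[-0.0192, 0.0005, -0.0001], -0.0, 0.9], [[-0.0255, 0.0005, -0.0001], -0.0, 0.9], [[-0.0318, 0.0005, -0.0001], -0.0, 0.9], [[-0.0382, 0.0005, -0.0001], -0.0, 0.9], [[-0.0382, 0.0005, -0.0001], -0.0, 0.9], [[-0.0382, 0.0075, -0.0001], -0.0, 0.9], [[-0.0382, 0.0115, -0.0001], -0.0, 0.9], [[-0.0382, 0.0155, -0.0001], -0.0, 0.9]]
```

Request:
play_rows(series=[[[-0.0065,0.0005,0],0,0.9],[[-0.0129,0.0005,0],0,0.9],[[-0.0192,0.0005,0],0,0.9],[[-0.0255,0.0005,0],0,0.9],[[-0.0318,0.0005,0],0,0.9],[[-0.038,0.0005,0],0,0.9],[[-0.038,0.0005,0],0,0.9],[[-0.038,0.0045,0],0,0.9],[[-0.038,0.0085,0],0,0.9],[[-0.038,0.0115,0],0,0.9],[[-0.038,0.0135,0],0,0.9],[[-0.038,0.0155,0],0,0.9],[[-0.038,0.0155,0],0,0.9]])

```text
clock: 20.15
eef_pos: [575.7, 15.1, 53.7]
eef_rot: [-1.568, 0.0, -1.449]
wrist_force: [0.6, -0.1, -0.9]
finger_gap: 17.3
```

Request:
play_rows(series=[[[0,0.0015,0],0,0.9],[[0,0.003,0],0,0.9],[[0,0.003,0],0,0.9]])

```text
clock: 20.45
eef_pos: [575.7, 15.1, 50.5]
eef_rot: [-1.568, 0.001, -1.449]
wrist_force: [0.1, -0.3, 0.1]
finger_gap: 17.3
```

Request:
play_rows(series=[[[0,0.0015,0],0,0.9],[[0,0.003,0],0,0.9],[[0,0.003,0],0,0.9]])

```text
clock: 20.75
eef_pos: [575.6, 15.1, 47.3]
eef_rot: [-1.569, 0.001, -1.449]
wrist_force: [1.4, 0.1, -0.4]
finger_gap: 16.8
```

Request:
play_rows(series=[[[0,0.0015,0],0,0.9],[[0,0.003,0],0,0.9],[[0,0.003,0],0,0.9]])

```text
clock: 21.05
eef_pos: [575.4, 15.1, 44.0]
eef_rot: [-1.569, 0.001, -1.449]
wrist_force: [0.1, -0.7, -1.1]
finger_gap: 17.4
```

Request:
play_rows(series=[[[0,0.0015,0],0,0.9],[[0,0.0025,0],0,0.9],[[0,0.0025,0],0,0.9]])

```text
clock: 21.35
eef_pos: [575.5, 15.1, 41.4]
eef_rot: [-1.569, 0.001, -1.449]
wrist_force: [0.5, 0.9, -1.0]
finger_gap: 17.2
```

Request:
play_rows(series=[[[0,0.0006,0],0,0.9],[[0,0.001,0],0,0.9],[[0,0.001,0],0,0.9]])

```text
clock: 21.65
eef_pos: [575.5, 15.1, 40.4]
eef_rot: [-1.569, 0.001, -1.449]
wrist_force: [-0.3, -0.3, 0.4]
finger_gap: 17.1
```

Request:
play_rows(series=[[[0,0.0004,0],0,0.9],[[0,0.0006,0],0,0.9],[[0,0.0006,0],0,0.9]])

```text
clock: 21.95
eef_pos: [575.7, 15.1, 40.2]
eef_rot: [-1.568, 0.001, -1.449]
wrist_force: [-0.7, -0.2, 5.8]
finger_gap: 17.3
```

The pin is home: 5.8 N at TCP z 40.2, where 40.3 was expected. I'll release it and withdraw.

Request:
play_rows(series=[[[0,0,0],0,0.78],[[0,0,0],0,0.7],[[0,0,0],0,0.64],[[0,0,0],0,0.64],[[0,0,0],0,0.64],[[0,-0.01,0],0,0.64],[[0,-0.03,0],0,0.64],[[0,-0.06,0],0,0.64],[[0,-0.09,0],0,0.64],[[0.04,-0.09,0],0,0.64],[[0.08,-0.09,0],0,0.64],[[0.12,-0.09,0],0,0.64],[[0.16,-0.09,0],0,0.64],[[0.2,-0.09,0],0,0.64],[[0.24,-0.09,0],0,0.64],[[0.28,-0.09,-0.05],0,0.64],[[0.3,-0.09,-0.08],0,0.64],[[0.3,-0.09,-0.08],0,0.64],[[0.3,-0.09,-0.08],0,0.64]])

```text
clock: 23.85
eef_pos: [532.2, -293.1, 130.7]
eef_rot: [-1.568, 0.0, -1.451]
wrist_force: [0.7, -0.6, -0.3]
finger_gap: 33.7
```

Run:
```python
from h import *
f=lambda n:np.mean([manip.camera(n)[:,:,::-1].astype(float) for _ in range(4)],0).astype(np.uint8)
t=f("top");s=f("side");cv2.imwrite("pics/top7.png",t);cv2.imwrite("pics/side7.png",s)
a=cv2.resize(t[170:235,155:210],None,fx=7,fy=7,interpolation=cv2.INTER_CUBIC)
b=cv2.resize(s[212:277,195:250],None,fx=7,fy=7,interpolation=cv2.INTER_CUBIC)
cv2.imwrite("pics/f7.png",np.hstack([a,b]))
st=manip.read_state();print(st["eef_pos"],st["finger_gap"],st["wrist_force"])
# bystanders: difference from the first top view
d=cv2.absdiff(cv2.imread("pics/top0.png"),t).max(2)
n,_,S_,c=cv2.connectedComponentsWithStats((d>40).astype(np.uint8))
print([(S_[i].tolist()) for i in range(1,n) if S_[i,4]>8])
```

```text
[ 532.92 -291.89  129.77] 33.927450382631605 [ 0.21 -0.3   0.18]
[[225, 110, 171, 274, 22169], [197, 181, 9, 11, 66], [181, 185, 8, 9, 34], [365, 193, 9, 14, 71], [180, 196, 15, 10, 74], [354, 197, 12, 23, 80], [195, 202, 8, 5, 26], [175, 207, 8, 5, 25], [190, 207, 8, 7, 44], [177, 215, 4, 5, 16], [206, 216, 8, 22, 76], [174, 226, 6, 8, 36], [187, 237, 8, 8, 44], [130, 260, 62, 43, 1302], [352, 278, 69, 25, 791], [427, 286, 19, 10, 112], [38, 288, 202, 96, 8304], [431, 327, 81, 57, 2648], [229, 329, 5, 4, 9], [34, 341, 3, 6, 9], [264, 340, 9, 2, 14], [214, 355, 27, 15, 44], [257, 357, 12, 27, 84], [268, 377, 10, 7, 54], [280, 380, 3, 4, 9]]
```

View pics/f7.png

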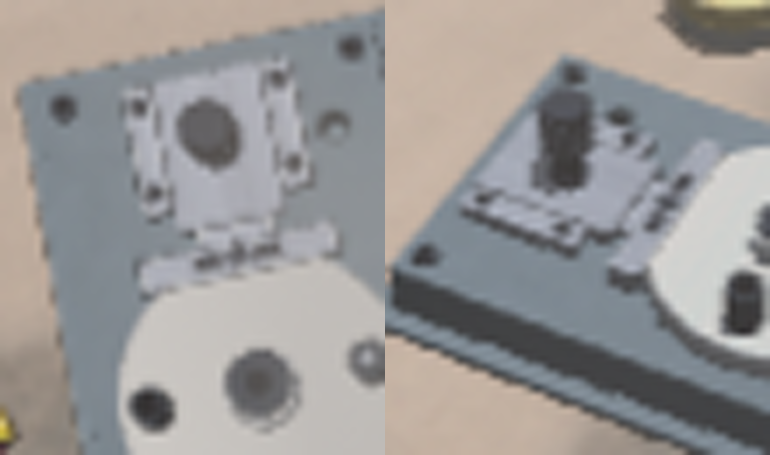

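Left half: the pin stands in the tongue, with its knob at (208,132), the parking hole empty at (333,125), and the flat against the bar. Right half: the collar sits on the tongue at (560,175).

```bash
python3 -c "
from cell import manip
print(manip.sign_off())"
```

```text
the job is handed in; nothing more can be done
None
```

The disc's flat is against the alignment bar, the locking pin is down through the tongue, and the job is handed in at about 24 s on the robot's clock.

**Disc:** I pushed die_b round about 106° with the shut fingers until it went stiff at about 4 N. That was slightly past flush, so I eased it back from the other side of the die until it stiffened again at 2.5–2.8 N. Both pushes put flush at the same place, within about 0.2 mm. The last pictures show no gap between flat and bar. The disc measures 7.3°, against 6.2–7.3° for the bar, which is about as fine as the cameras can show.

**Pin:** I lifted it from the parking hole and lowered it into the lock hole. It met no noticeable force until the collar seated, at 5.8 N with the tool at z 40.2 (40.3 expected). After I let go, the pictures show it upright on the tongue and the parking hole empty.

**What was less certain:**
- **Camera heights:** points located from the two cameras came out about 4 mm too high. I used the given heights instead and corrected the side camera from the known fingertip position.
- **Other things on the counter:** the arm felt no contact with any of them. The tape measure shows no change in the top view. The tin and spool lay in the area the arm covered, and the chalk and part of the tag bundle in areas that changed with its shadow, so the before-and-after comparison doesn't cover those.

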